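Feel along the ground bar of a repaired circuit board

TASK

Check the bent brass ground bar on the circuit board for solder spikes by feel: with the gripper shut, stand the fingertips on the end of the bar nearest the finned heat sink and run them gently along its top, round both bends, so that they touch it all the way to its far end. Finish there with the fingertips still resting lightly on the far end to mark the place. Never press the sprung board down to its stop, do not lift or shift the board, and leave the heat sink, the capacitors and everything on the bench untouched.

Things in the scene. Friction and masses are not known exactly. Their poses are not given: they have to be found in the camera images.
- bar: brass ground bar fixed to the circuit board: a strip 8 mm wide, 4 mm thick, on posts; level top face 14 mm above the board, 64 mm above the bench when unpressed. From above a flattened Z: three straight legs of 66 mm, the outer two along the board's y, the middle one slanting at 45 degrees. Origin at the middle of the slanting leg, on the board's upper face; z up; runs from p0 (-y end) to p6 (+y)
- bar_p0 (a point): point on the centre line of the bar's flat top face, at the end nearest the heat sink (the bar runs 8 mm on past it)
- bar_p1 (a point): point on the centre line of the bar's flat top face, at the middle of the first leg
- bar_p2 (a point): point on the centre line of the bar's flat top face, at the first bend
- bar_p3 (a point): point on the centre line of the bar's flat top face, at the middle of the slanting leg
- bar_p4 (a point): point on the centre line of the bar's flat top face, at the second bend
- bar_p5 (a point): point on the centre line of the bar's flat top face, at the middle of the last leg
- bar_p6 (a point): point on the centre line of the bar's flat top face, at the far end (the bar runs 8 mm on past it)
- board: dark green circuit board 130 x 220 x 2 mm lying loose in the jig's aluminium nest (a shallow frame, 2 mm of play all round, edges 2 mm above the board). Origin under its centre; x across, y along its long side
- heatsink: finned aluminium heat sink on the board, 24 x 50 mm and 26 mm high above the board, in one corner about 55 mm beside the first leg of the bar. Not to be touched. Origin at the middle of its foot
- caps: two black round capacitors side by side on the board, each 20 mm across and 25 mm high, in the corner diagonally across from the heat sink, about 60 mm beside the last leg of the bar. Not to be touched. Origin between them at the foot
- jig: black jig base fixed to the bench, 176 x 270 x 30 mm, the board's nest stands over it. Origin under its centre; y along its long side, z up
- nest (a joint): how far the sprung nest, with board and bar, is pressed straight down, in m: 0 is up, 0.010 is the stop. It starts to give at 1 to 2.2 N (the weight of the board varies) and each further mm takes 0.6 N; it springs back
- flux_bottle: loose white bottle, 34 mm wide, 75 mm high, on the bench beside the jig; origin under its centre
- cleaner_bottle: loose amber bottle, 36 mm wide, 80 mm high, on the bench beside the jig; origin under its centre
- paste_jar: loose grey jar, 44 mm wide, 45 mm high, on the bench beside the jig; origin under its centre
- spool: loose solder spool standing on its flange, 54 mm wide, 37 mm high, on the bench beside the jig; origin under its centre
- screwdriver: loose screwdriver, 160 mm long, lying on the bench; origin under its middle
- meter: loose yellow hand meter, 80 x 150 x 30 mm, lying on the bench; origin under its centre

How it is judged:
On the way, in this order (a step that is already met when the one before it is completed fails the run):
1. the fingertips touch the bar at the end nearest the heat sink (horizontal distance between the grasp point and bar_p0 below 0.016 m and contact force between the fingers and bar above 0.3 N), for 0.1 s.
2. the fingertips touch the bar at the middle of the first leg (horizontal distance between the grasp point and bar_p1 below 0.016 m and contact force between the fingers and bar above 0.3 N), for 0.1 s.
3. the fingertips touch the bar at the first bend (horizontal distance between the grasp point and bar_p2 below 0.016 m and contact force between the fingers and bar above 0.3 N), for 0.1 s.
4. the fingertips touch the bar at the middle of the slanting leg (horizontal distance between the grasp point and bar_p3 below 0.016 m and contact force between the fingers and bar above 0.3 N), for 0.1 s.
5. the fingertips touch the bar at the second bend (horizontal distance between the grasp point and bar_p4 below 0.016 m and contact force between the fingers and bar above 0.3 N), for 0.1 s.
6. the fingertips touch the bar at the middle of the last leg (horizontal distance between the grasp point and bar_p5 below 0.016 m and contact force between the fingers and bar above 0.3 N), for 0.1 s.
7. the fingertips touch the bar at the far end (horizontal distance between the grasp point and bar_p6 below 0.016 m and contact force between the fingers and bar above 0.3 N), for 0.1 s.
At the end, for the whole second after the job is handed in: the fingertips (the TCP within 16 mm, seen from above) rest still on the far end of the bar with 0.3 to 12 N, the nest is pressed less than 8.5 mm, and the board lies in its nest within 6 mm of the jig's centre (all of step 7 and contact force between the fingers and bar below 12 N and value of joint nest below 0.0085 m and z of board in the frame of jig below 0.05 m and horizontal distance between board and jig below 0.006 m and linear speed of board below 0.02 m/s); the arm keeps its last pose, push and grip.
It fails at once if the bar is pressed too hard: over 15 N, or the nest down by more than 9 mm (contact force between the fingers and bar above 15 N or value of joint nest above 0.009 m).
It fails at once if the board is lifted more than 4 mm, tipped, or pushed out of its nest (z of board in the frame of jig above 0.052 m or angle between board's own z axis and vertical above 0.1 rad or horizontal distance between board and jig above 0.008 m).
It fails at once if the robot bumps the heat sink or the capacitors (over 1 N) (contact force between any of the arm, the fingers and heatsink above 1 N or contact force between any of the arm, the fingers and caps above 1 N).
It fails at once if a loose thing on the bench is moved by more than 10 mm (distance of any of flux_bottle, cleaner_bottle, paste_jar, spool, screwdriver, meter from where it was at the start of the episode above 0.01 m).
It also fails if it takes over 43 s, if anything falls off the work surface, if the arm or the gripper's body presses on something with over 40 N, if the wrist force passes 120 N, or if a joint passes its speed limit or range.

ROBOT

A 6-joint arm with a two-finger parallel gripper is mounted at the origin on the work surface. World frame = base frame: x ahead of the robot, y to its left, z up, the work surface at z = 0. Lengths are in m, angles in rad, forces in N, time in s.
With the tool pointing down it reaches from about 0.35 to 0.725 m from the base axis. Payload 4.3 kg.
Tool frame: the origin (TCP) lies between the finger pads, 19 mm behind the fingertips; this is the grasp point; z points along the fingers, y is the line along which they close (so a half turn about z gives the same grasp; the last joint's range is limited). The gripper opens to 85 mm and grips with 20 to 120 N. Pads are 22 mm wide; open, the fingers measure 114 mm over their backs; the gripper's body (76 mm by 85 mm) begins 54 mm behind the grasp point. The pads swing forward as they close: fully open they stand 13 mm farther back than shut.
Start: joints at [-1.324, 0.377, 0.081, 1.274, 0, 1.46], TCP at [0.201, -0.539, 0.25] pointing down, gripper open.
Joint ranges: [-2.72, 2.72], [-0.84, 1.66], [-1.02, 1.22], [-1.77, 2.12], [-1.37, 1.28], [-3.14, 3.14]. Speed limits (rad/s): [2.57, 2.57, 3.14, 3.14, 3.14, 3.14].

INTERFACE

Orientations are given as a rotation vector (axis times angle).
In Python, from workcell import * gives the robot as it stands.
- The arm moves only by the tool apply_moves, never from a script. Its argument "commands" is a list of rows, each a list of 5 numbers: the shift along the world's x, y, z each as a share of 0.03 m, from -1 to 1, then the turn about the world's z as a share of 6 degrees, from -1 to 1, then the opening, from 0 (shut) to 1 (fully open). In form: [[dx, dy, dz, spin, hand], ...]. A call has 1 to 20 rows; each row shifts and turns the commanded pose from where the row before left it; what a row does not reach is not made up. A row lasts 1/10 s, in which the tool goes at most 50 mm and 8.59 degrees, less where a joint would pass 70% of its speed; a pose out of reach is approached as far as the arm can. A call with a number of a shift or a turn outside -1 to 1 is refused whole. A call with a gripper value outside its range is refused whole. The fingers move at their own pace and stop on an object; "newtons" is the grip in N (left out, the last holds). Time passes only in rows, so rows that do not move let the fingers close. It gives the time, the measured TCP pose, the force, the opening and the grip force at its end, in the units of the state.
- sense(): the state, without advancing time (a new reading comes with each control period).
- get_image(name): name is "scene" or "top" or "wrist"; returns a dict with "img" (384x512x3 uint8, red, green, blue), "mtx" (3x3 intrinsics, pixels), "extrinsics" (4x4, takes a point from camera to world coordinates); the wrist camera has in their place "mount" (4x4, takes a point from camera to tool coordinates, whose origin is the TCP and whose axes are the flange's). Camera axes: x right, y down, z forward; pixel columns grow to the right and rows downward; lengths in m; the calibration is good to about 2 mm. A picture is of the moment at which its call begins: read the wrist's pose just before it. There is no depth.
- sign_off(): hands the job in; it is judged then, once.
Trained networks look in a picture, given as the dict that the camera call returned (one of the last four; its "shot" number tells which), for a name from the list of things; names that differ only in an ending like _2 or _b are one class to them, and where a whole thing is asked for, a point or a joint stands for the part that bears it (a point fixed in the world has none). Each returns a list of dicts, best first, with "conf" (0 to 1); they miss things now and then, are a little off and sometimes report something else, mostly with a low value. They report only what shows in the picture. A call takes as long as a camera call.
- look_for(thing, picture): "extent" ([left, top, right, bottom] in pixels, round what is visible of it).
The state is a dict: "clock": time; "qpos": joint angles; "dq": joint speeds; "effort": joint torques, N m; "eef_pos": TCP position; "orientation": TCP orientation; "ft_force": force on the tool from outside, world axes, zero at the start; "ft_torque": the same for the moment, N m; "finger_gap": finger opening in m; "grip_force": force on a finger pad.
Only numpy, scipy, OpenCV 4.12 (cv2) and the standard library are available. Lean on these libraries where they do the work, as an engineer would, in place of code of your own. Each camera call takes 0.05 s, during which the arm holds its last target. There are 200 camera calls.

## Working session

There is one attempt and no reset: what is moved stays moved. The work goes in short steps, Python scripts to look and compute and a tool call to move; the robot and the scene stay as the last step left them, time stands still between calls to the robot, and variables do not carry over. Pictures are saved under pics/ and viewed, at most 10 in all, crops included, and the job is handed in when it is done.

Besides the shell and the picture viewer there is one more tool, called after ">>>" as name(argument=value, ...), one argument or row to a line, values as JSON. apply_moves: Moves the arm, as the interface text tells. Shift numbers are shares of 0.03 m and turn numbers shares of 6 degrees, none past 1 either way. Its arguments: {"type":"object","properties":{"commands":{"type":"array"},"newtons":{"type":"number"}},"required":["commands"]}

```bash
mkdir -p pics; python3 - <<'E'
from workcell import *
import cv2
s=sense();print(s['clock'],s['eef_pos'],s['orientation'],s['ft_force'],s['finger_gap'])
for n in ['top','scene']:
    p=get_image(n);cv2.imwrite(f'pics/{n}0.png',cv2.cvtColor(p['img'],cv2.COLOR_RGB2BGR))
    print(n,p['mtx'],p['extrinsics'])
    for t in ['bar','board','heatsink','caps','jig']:
        print(t,[(r['extent'],round(r['conf'],2)) for r in look_for(t,p)[:2]])
E
```

```text
0.0 [ 0.200674   -0.5381908   0.24905055] [-3.08971459e+00 -5.57141537e-01  2.68871147e-04] [ 0.70851498 -0.06302397 -0.49865006] 0.08545852846946428
top [[439.36794932   0.         259.49037039]
 [  0.         439.36794932 194.26355129]
 [  0.           0.           1.        ]] [[ 1.21364606e-02 -9.83988314e-01  1.77819302e-01  3.41034269e-01]
 [-9.99926052e-01 -1.18056133e-02  2.91856761e-03  8.25568592e-03]
 [-7.72570518e-04 -1.77841574e-01 -9.84058828e-01  1.08622939e+00]
 [ 0.00000000e+00  0.00000000e+00  0.00000000e+00  1.00000000e+00]]
bar [([230.1, 174.6, 315.2, 199.0], 0.75)]
board [([224.7, 141.4, 326.1, 230.5], 0.95), ([353.7, 120.7, 416.3, 186.7], 0.6)]
heatsink [([283.7, 145.0, 307.9, 164.8], 0.81), ([235.5, 173.5, 317.4, 193.8], 0.22)]
caps []
jig [([214.0, 134.7, 342.1, 243.3], 0.74), ([196.3, 218.7, 229.3, 281.3], 0.69)]
scene [[473.22956901   0.         259.61095602]
 [  0.         473.22956901 186.89958906]
 [  0.           0.           1.        ]] [[-3.09997625e-01  6.99952345e-01 -6.43403596e-01  1.32081620e+00]
 [ 9.50737278e-01  2.28451468e-01 -2.09543681e-01  2.68389385e-01]
 [ 3.15905089e-04 -6.76665827e-01 -7.36290200e-01  9.56443699e-01]
 [ 0.00000000e+00  0.00000000e+00  0.00000000e+00  1.00000000e+00]]
bar [([206.3, 180.0, 280.1, 197.4], 0.82)]
board [([201.6, 163.8, 289.6, 215.2], 0.63)]
heatsink [([207.5, 182.1, 285.6, 193.9], 0.7), ([204.2, 200.8, 223.8, 213.9], 0.55)]
caps [([259.8, 165.1, 279.8, 178.3], 0.43), ([205.0, 199.7, 223.6, 211.0], 0.31)]
jig [([187.6, 168.1, 304.1, 233.1], 0.78)]
```

View pics/top0.png

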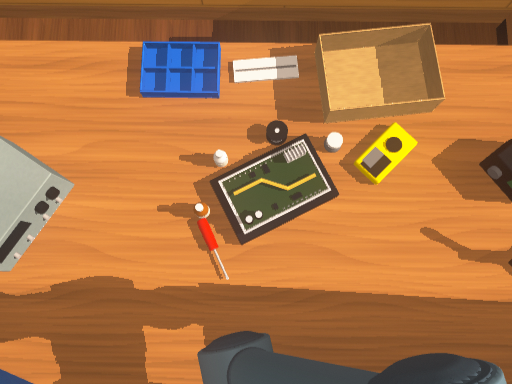

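View pics/scene0.png

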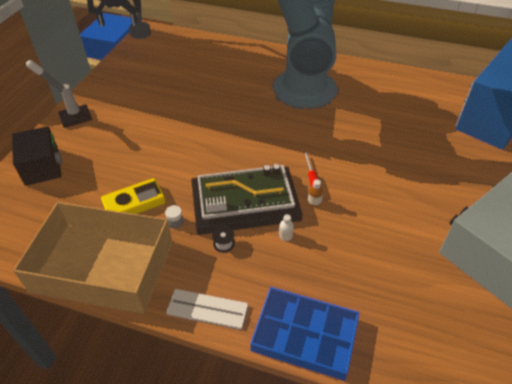

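Top view: jig at centre, heat sink at about (296,152), caps at about (253,216). The bar runs from (315,176), the heat sink end, through the bends at (287,188) and (262,180), to (235,193). I'll fit the bar model to the colour mask in both views.

```bash
cat > h.py <<'E'
import numpy as np, cv2
from scipy.optimize import minimize
def model(sgn, L=66.):
    d=L/np.sqrt(2)/2; x=sgn*d
    return np.array([[-x,-d-L],[-x,-d-L/2],[-x,-d],[0,0],[x,d],[x,d+L/2],[x,d+L]])/1000
def world(q,sgn,ext=0.,L=66.):
    p=model(sgn,L); p[0,1]-=ext; p[-1,1]+=ext
    c,s=np.cos(q[2]),np.sin(q[2])
    return np.c_[p@np.array([[c,s],[-s,c]])+q[:2], np.full(7,.064)]
def proj(P,K,T):
    c=(np.asarray(P)-T[:3,3])@T[:3,:3]; u=c@K.T; return u[:,:2]/u[:,2:]
def unproj(uv,K,T,z):
    d=T[:3,:3]@np.linalg.solve(K,[uv[0],uv[1],1]); return T[:3,3]+d*(z-T[2,3])/d[2]
def mask(img,ext):
    h=cv2.cvtColor(img,cv2.COLOR_RGB2HSV); m=cv2.inRange(h,(15,90,110),(35,255,255))
    o=np.zeros_like(m); l,t,r,b=[int(v) for v in ext]; o[t-3:b+4,l-4:r+5]=m[t-3:b+4,l-4:r+5]
    n,lab,st,_=cv2.connectedComponentsWithStats(o); k=1+np.argmax(st[1:,4]); return (lab==k).astype(np.uint8)
def fit(views,q0,sgn,ext,L=66.):
    def cost(q):
        e=0
        w=world(q,sgn,ext,L); t=np.linspace(0,1,15)[:,None]
        S=np.vstack([w[i]*(1-t)+w[i+1]*t for i in range(6)])
        for m,K,T in views:
            uv=proj(S,K,T); pts=np.argwhere(m)[:,::-1]
            D=np.linalg.norm(pts[:,None]-uv[None],axis=2)
            e+=np.mean(D.min(1)**2)+np.mean(D.min(0)**2)
        return e
    return minimize(cost,q0,method='Nelder-Mead',options=dict(xatol=1e-5,fatol=1e-5,initial_simplex=np.array(q0)+np.vstack([np.zeros(3),np.diag([.01,.01,.1])])))
E
python3 - <<'E'
from workcell import *
from h import *
V=[]
for n in ['top','scene']:
    p=get_image(n); ex=look_for('bar',p)[0]['extent']
    m=mask(p['img'],ex); print(n,m.sum(),ex); V.append((m,p['mtx'],p['extrinsics']))
    if n=='top':
        K,T=p['mtx'],p['extrinsics']
        a=unproj((315,176),K,T,.064);b=unproj((235,193),K,T,.064);print(a,b,np.linalg.norm(a-b))
        d=b-a;q0=[*(a+b)[:2]/2,np.arctan2(-d[0],d[1])]
        im=p['img'].copy()
        for o in ['flux_bottle','cleaner_bottle','paste_jar','spool','screwdriver','meter']:
            r=look_for(o,p)
            if r: print(o,r[0]['extent'],round(r[0]['conf'],2))
for vs in ([V[0]],[V[1]],V):
  for s in (1,-1):
    for ext,L in ((8,66),(0,66)):
        r=fit(vs,q0,s,ext/1000,L);print(s,ext,r.x,r.fun)
        if vs is V and (s,ext)==(min(((a,b) for a in(1,-1) for b in(8,)) ,key=lambda k:fit(V,q0,k[0],.008).fun)): best=(s,r.x)
w=world(best[1],best[0]);print(np.round(w,4))
for u in proj(w,K,T): cv2.circle(im,tuple(int(v) for v in u),0,(255,0,0),-1)
c=cv2.resize(im[120:250,190:350],None,fx=4,fy=4,interpolation=cv2.INTER_NEAREST)
cv2.imwrite('pics/fit.png',c[:,:,::-1])
E
```

```text
top 415 [232.0, 175.3, 314.8, 195.5]
[ 0.5715413  -0.12038701  0.064     ] [0.52809322 0.06925492 0.064     ] 0.19455538134178246
flux_bottle [211.3, 148.5, 227.2, 164.7] 0.71
cleaner_bottle [190.1, 199.9, 207.0, 218.0] 0.71
paste_jar [325.6, 131.2, 339.9, 150.8] 0.51
spool [264.8, 123.5, 289.4, 146.6] 0.84
screwdriver [195.4, 218.5, 229.9, 279.2] 0.96
meter [358.4, 121.7, 416.6, 185.8] 0.95
scene 346 [203.1, 179.8, 281.8, 196.9]
1 8 [ 0.55172931 -0.02412912  0.48440931] 2.0263999315542556
1 0 [ 0.5516038  -0.02383685  0.48747016] 2.39399374523918
-1 8 [ 5.48944761e-01 -4.30481862e-04 -1.99578327e-01] 50.011339330564
-1 0 [ 0.54932023 -0.00338614 -0.21901137] 49.962828875765574
1 8 [ 0.55255462 -0.02352571  0.48554341] 1.815208434621327
1 0 [ 0.55264078 -0.02409756  0.48720101] 2.048633793055634
-1 8 [ 0.55165963 -0.01310807 -0.21285537] 28.101259707701868
-1 0 [ 0.55193107 -0.01556902 -0.22259723] 27.79050274692609
1 8 [ 0.5519984  -0.02409683  0.48464154] 3.889790541856395
1 0 [ 0.55204493 -0.02425051  0.48783929] 4.495477951990253
-1 8 [ 0.54988701 -0.00500133 -0.20056658] 79.80082952924754
-1 0 [ 0.55051185 -0.00917349 -0.22323939] 79.37705656421164
[[ 0.573  -0.114   0.064 ]
 [ 0.5576 -0.0848  0.064 ]
 [ 0.5422 -0.0556  0.064 ]
 [ 0.552  -0.0241  0.064 ]
 [ 0.5618  0.0074  0.064 ]
 [ 0.5464  0.0366  0.064 ]
 [ 0.531   0.0658  0.064 ]]
```

View pics/fit.png

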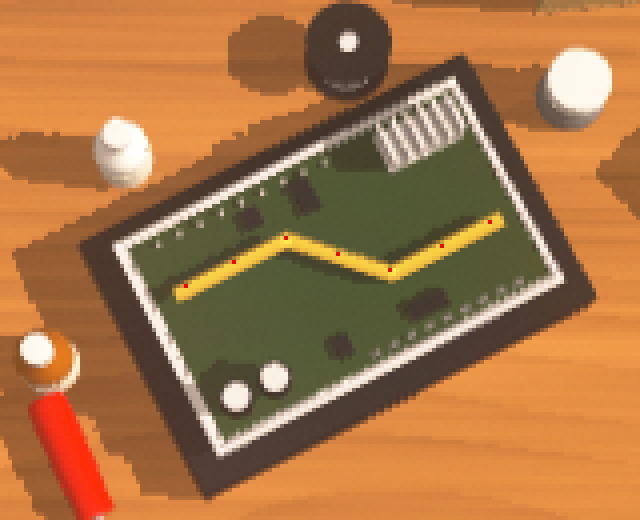

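The fit is good: the markers sit on the bar and the two views agree within 1 mm. Next I approach above p0 with the gripper shut.

>>> apply_moves(
  commands=[
    [0.62,0.71,0,0,0],
    [0.62,0.71,0,0,0],
    [0.62,0.71,0,0,0],
    [0.62,0.71,0,0,0],
    [0.62,0.71,0,0,0],
    [0.62,0.71,0,0,0],
    [0.62,0.71,0,0,0],
    [0.62,0.71,0,0,0],
    [0.62,0.71,0,0,0],
    [0.62,0.71,0,0,0],
    [0.62,0.71,0,0,0],
    [0.62,0.71,0,0,0],
    [0.62,0.71,0,0,0],
    [0.62,0.71,0,0,0],
    [0.62,0.71,0,0,0],
    [0.62,0.71,0,0,0],
    [0.62,0.71,0,0,0],
    [0.62,0.71,0,0,0],
    [0.62,0.71,0,0,0],
    [0.62,0.71,0,0,0],
  ],
)

```text
clock: 3.1
eef_pos: [0.5736, -0.1119, 0.2501]
orientation: [3.092, 0.557, 0.0]
ft_force: [0.0, -0.4, -0.0]
finger_gap: 0.0004
grip_force: 0.0
```

>>> apply_moves(
  commands=[
    [0,0,-0.6,0,0],
    [0,0,-0.8,0,0],
    [0,0,-0.8,0,0],
    [0,0,-0.8,0,0],
    [0,0,-0.5,0,0],
    [0,0,0,0,0],
    [0,0,0,0,0],
    [0,0,0,0,0],
  ],
)

```text
clock: 3.9
eef_pos: [0.5737, -0.1131, 0.1464]
orientation: [3.091, 0.557, 0.003]
ft_force: [0.1, 0.2, 0.8]
finger_gap: 0.0
grip_force: 0.0
```

```bash
python3 - <<'E'
from workcell import *
from h import *
from scipy.spatial.transform import Rotation as R
s=sense(); p=get_image('wrist'); T=np.eye(4);T[:3,:3]=R.from_rotvec(s['orientation']).as_matrix();T[:3,3]=s['eef_pos']
T=T@p['mount'];K=p['mtx'];im=p['img'].copy()
w=world([.552,-.0241,.4846],1)
for u in proj(w,K,T): 
    if abs(u).max()<2000: cv2.circle(im,tuple(int(v) for v in u),4,(255,0,0),-1)
tip=s['eef_pos']+np.array([0,0,-.019]);u=proj(tip[None],K,T)[0];print(u,proj(w,K,T).round());cv2.circle(im,tuple(int(v) for v in u),4,(0,0,255),-1)
cv2.imwrite('pics/w1.png',im[:,:,::-1])
E
```

```text
[257.00219086 250.28079729] [[259. 208.]
 [210. 214.]
 [162. 220.]
 [120. 191.]
 [ 75. 161.]
 [ 25. 167.]
 [-24. 174.]]
```

View pics/w1.png

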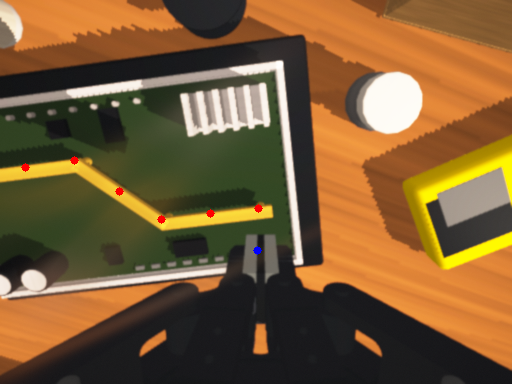

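The wrist view shows the markers about 3-5 px (2-3 mm) up and left of the bar's centre line, with the closed tips at (257,250). I'll refit including this view.

```bash
python3 - <<'E'
from workcell import *
from h import *
from scipy.spatial.transform import Rotation as R
s=sense(); p=get_image('wrist'); T=np.eye(4);T[:3,:3]=R.from_rotvec(s['orientation']).as_matrix();T[:3,3]=s['eef_pos']
T=T@p['mount'];K=p['mtx']
m=mask(p['img'],(4,140,280,240))
# points inside the view only: point-to-centre-line distance
pts=np.argwhere(m)[::7,::-1];print(m.sum(),pts.min(0),pts.max(0))
def cost(q):
    w=world(q,1,.008);t=np.linspace(0,1,20)[:,None];S=np.vstack([w[i]*(1-t)+w[i+1]*t for i in range(6)])
    uv=proj(S,K,T);D=np.linalg.norm(pts[:,None]-uv[None],axis=2);k=(uv[:,0]>6)
    return np.mean(D.min(1)**2)+np.mean(D.min(0)[k]**2)
q0=np.array([.552,-.0241,.4846])
r=minimize(cost,q0,method='Nelder-Mead',options=dict(xatol=1e-5,fatol=1e-4,initial_simplex=q0+np.vstack([np.zeros(3),np.diag([.01,.01,.1])])))
print(r.x,r.fun,cost(q0));print(world(r.x,1).round(4)[:,:2])
E
```

```text
4380 [  0 157] [272 230]
[ 0.55000115 -0.0266369   0.48329772] 21.727134968448816 33.722298248593084
[[ 0.5709 -0.1166]
 [ 0.5555 -0.0874]
 [ 0.5402 -0.0581]
 [ 0.55   -0.0266]
 [ 0.5598  0.0049]
 [ 0.5445  0.0341]
 [ 0.5291  0.0633]]
```

>>> apply_moves(
  commands=[
    [-0.03,-0.04,-0.5,0,0],
    [-0.03,-0.03,-0.6,0,0],
    [0,0,-0.5,0,0],
    [0,0,-0.2,0,0],
    [0,0,-0.1,0,0],
    [0,0,0,0,0],
    [0,0,0,0,0],
    [0,0,0,0,0],
  ],
)

```text
clock: 4.8
eef_pos: [0.5717, -0.1151, 0.0889]
orientation: [3.091, 0.557, 0.002]
ft_force: [-0.1, 0.0, -0.0]
finger_gap: -0.0003
grip_force: 0.0
```

>>> apply_moves(
  commands=[
    [0,0,0,0,0],
    [0,0,0,0,0],
  ],
)

```text
clock: 5.0
eef_pos: [0.5713, -0.115, 0.0884]
orientation: [3.091, 0.557, 0.001]
ft_force: [-0.7, 0.2, -0.3]
finger_gap: -0.0002
grip_force: 0.0
```

>>> apply_moves(
  commands=[
    [0,0,-0.05,0,0],
    [0,0,-0.05,0,0],
    [0,0,-0.05,0,0],
    [0,0,0,0,0],
    [0,0,0,0,0],
  ],
)

```text
clock: 5.5
eef_pos: [0.5709, -0.1149, 0.0834]
orientation: [-3.092, -0.557, 0.0]
ft_force: [0.0, -0.0, -0.1]
finger_gap: 0.0001
grip_force: 0.0
```

>>> apply_moves(
  commands=[
    [0,0,-0.05,0,0],
    [0,0,0,0,0],
    [0,0,0,0,0],
  ],
)

```text
clock: 5.8
eef_pos: [0.5712, -0.115, 0.0822]
orientation: [3.091, 0.557, 0.001]
ft_force: [-0.0, 0.5, 1.8]
finger_gap: -0.0001
grip_force: 0.8
```

>>> apply_moves(
  commands=[
    [0,0,-0.05,0,0],
    [0,0,0,0,0],
    [0,0,0,0,0],
  ],
)

```text
clock: 6.1
eef_pos: [0.5712, -0.115, 0.0807]
orientation: [3.091, 0.557, 0.001]
ft_force: [0.6, -1.0, 3.5]
finger_gap: -0.0002
grip_force: 1.2
```

>>> apply_moves(
  commands=[
    [0,0,-0.02,0,0],
    [-0.07,0.14,0,0,0],
    [-0.07,0.14,0,0,0],
    [-0.07,0.14,0,0,0],
    [-0.07,0.14,0,0,0],
    [-0.07,0.14,0,0,0],
    [-0.07,0.14,0,0,0],
    [-0.07,0.14,0,0,0],
    [0,0,0,0,0],
    [0,0,0,0,0],
  ],
)

```text
clock: 7.1
eef_pos: [0.5558, -0.0846, 0.0797]
orientation: [-3.09, -0.558, 0.001]
ft_force: [0.0, 1.3, 3.2]
finger_gap: 0.0003
grip_force: 1.5
```

>>> apply_moves(
  commands=[
    [-0.07,0.13,0,0,0],
    [-0.07,0.13,0,0,0],
    [-0.07,0.13,0,0,0],
    [-0.07,0.13,0,0,0],
    [-0.07,0.13,0,0,0],
    [-0.07,0.13,0,0,0],
    [-0.07,0.13,0,0,0],
    [0,0,0,0,0],
    [0,0,0,0,0],
    [0,0,0,0,0],
  ],
)

```text
clock: 8.1
eef_pos: [0.5411, -0.0574, 0.0796]
orientation: [-3.09, -0.558, 0.001]
ft_force: [-0.4, 2.7, 2.9]
finger_gap: -0.0002
grip_force: 1.5
```

```bash
python3 - <<'E'
from workcell import *
from h import *
from scipy.spatial.transform import Rotation as R
s=sense(); p=get_image('wrist'); T=np.eye(4);T[:3,:3]=R.from_rotvec(s['orientation']).as_matrix();T[:3,3]=s['eef_pos']
T=T@p['mount'];K=p['mtx'];im=p['img'].copy();print(s['eef_pos'],s['ft_force'])
w=world([.551,-.0253,.484],1);w[:,2]-=.003
for u in proj(w,K,T): 
    if abs(u).max()<2000: cv2.circle(im,tuple(int(v) for v in u),4,(255,0,0),-1)
cv2.imwrite('pics/w2.png',im[:,:,::-1])
E
```

```text
[ 0.54105235 -0.057353    0.07962099] [-0.3807497   2.66403603  2.85639228]
```

View pics/w2.png

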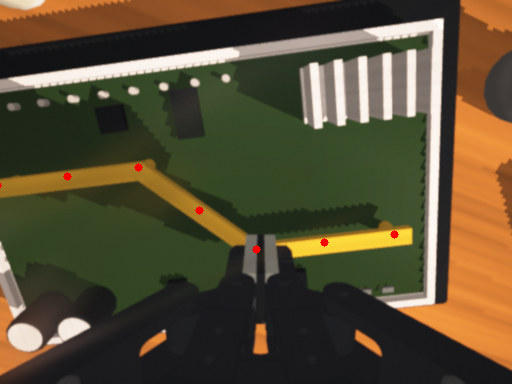

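The tips sit on the first bend at (257,245), and the model dots are within about 2 mm of the bar ahead. I'll continue along the slant.

>>> apply_moves(
  commands=[
    [0.05,0.15,0,0,0],
    [0.05,0.15,0,0,0],
    [0.05,0.15,0,0,0],
    [0.05,0.15,0,0,0],
    [0.05,0.15,0,0,0],
    [0.05,0.15,0,0,0],
    [0.05,0.15,0,0,0],
    [0,0,0,0,0],
    [0,0,0,0,0],
    [0,0,0,0,0],
  ],
)

```text
clock: 9.15
eef_pos: [0.5524, -0.0258, 0.08]
orientation: [-3.09, -0.558, -0.002]
ft_force: [1.1, 2.3, 3.3]
finger_gap: -0.0002
grip_force: 1.4
```

>>> apply_moves(
  commands=[
    [0.04,0.15,0,0,0],
    [0.04,0.15,0,0,0],
    [0.04,0.15,0,0,0],
    [0.04,0.15,0,0,0],
    [0.04,0.15,0,0,0],
    [0.04,0.15,0,0,0],
    [0.04,0.15,0,0,0],
    [0,0,0,0,0],
    [0,0,0,0,0],
    [0,0,0,0,0],
  ],
)

```text
clock: 10.15
eef_pos: [0.5608, 0.0057, 0.08]
orientation: [-3.09, -0.558, -0.001]
ft_force: [0.4, 1.8, 3.5]
finger_gap: -0.0003
grip_force: 1.4
```

```bash
python3 - <<'E'
from workcell import *
from h import *
from scipy.spatial.transform import Rotation as R
s=sense(); p=get_image('wrist'); T=np.eye(4);T[:3,:3]=R.from_rotvec(s['orientation']).as_matrix();T[:3,3]=s['eef_pos']
T=T@p['mount'];K=p['mtx'];im=p['img'].copy();print(s['eef_pos'],s['ft_force'])
w=world([.551,-.0253,.484],1);w[:,2]-=.003
for u in proj(w,K,T): 
    if abs(u).max()<2000: cv2.circle(im,tuple(int(v) for v in u),4,(255,0,0),-1)
cv2.imwrite('pics/w3.png',im[:,:,::-1])
E
```

```text
[0.56077016 0.00570271 0.07998171] [0.3917073  1.76613311 3.47386421]
```

View pics/w3.png

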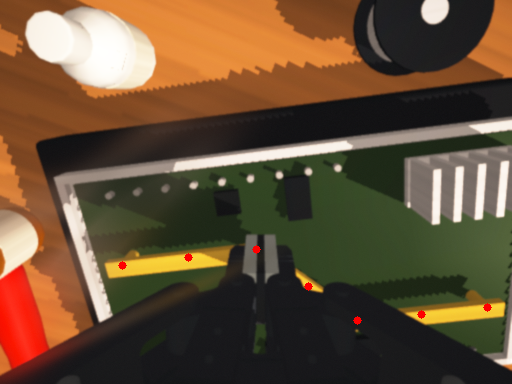

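The tips are on the second bend at (257,245), with the last leg running left to its end at (107,270) as modelled.

>>> apply_moves(
  commands=[
    [-0.08,0.14,0,0,0],
    [-0.08,0.14,0,0,0],
    [-0.07,0.14,0,0,0],
    [-0.08,0.14,0,0,0],
    [-0.07,0.14,0,0,0],
    [-0.08,0.14,0,0,0],
    [-0.07,0.14,0,0,0],
    [0,0,0,0,0],
    [0,0,0,0,0],
    [0,0,0,0,0],
  ],
)

```text
clock: 11.2
eef_pos: [0.5441, 0.0351, 0.0797]
orientation: [-3.089, -0.558, 0.001]
ft_force: [-1.1, 2.0, 3.1]
finger_gap: -0.0002
grip_force: 1.5
```

>>> apply_moves(
  commands=[
    [-0.07,0.14,0,0,0],
    [-0.07,0.14,0,0,0],
    [-0.07,0.14,0,0,0],
    [-0.07,0.14,0,0,0],
    [-0.07,0.14,0,0,0],
    [-0.07,0.14,0,0,0],
    [-0.07,0.14,0,0,0],
    [0,0,0,0,0],
    [0,0,0,0,0],
    [0,0,0,0,0],
    [0,0,0,0,0],
  ],
)

```text
clock: 12.3
eef_pos: [0.5295, 0.0642, 0.0797]
orientation: [-3.09, -0.558, 0.001]
ft_force: [-0.3, 2.1, 2.9]
finger_gap: 0.0002
grip_force: 1.5
```

```bash
python3 - <<'E'
from workcell import *
import cv2
s=sense(); p=get_image('wrist');print(s['eef_pos'],s['ft_force'],s['grip_force'])
cv2.imwrite('pics/w4.png',p['img'][:,:,::-1])
E
```

```text
[0.52947431 0.06420667 0.07972365] [-0.32806804  2.06133404  2.86038876] 1.5011378936469555
```

View pics/w4.png

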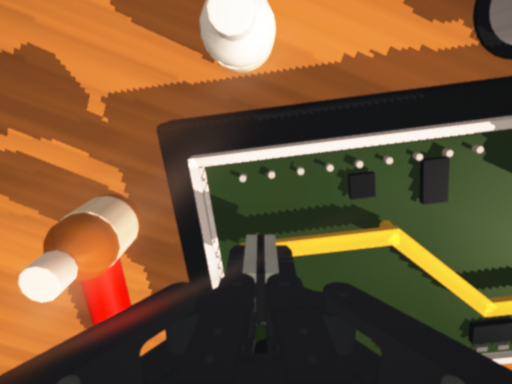

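The tips rest on the far end at (258,242), with a short stub of bar showing beyond them and steady contact at about 3 N. I'm handing in.

```bash
python3 -c "
from workcell import *
print(sign_off())"
```

```text
the job is handed in; nothing more can be done
None
```

I ran the shut fingertips along the whole bar, from the heat sink end round both bends, at about 3 N. They are resting at about 3 N on the far end, and the job is handed in; no verdict came back.

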